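Extend a telescopic bottle brush to its second stop and hold it up

TASK

Make the telescopic bottle brush long for washing tall bottles: lay it, still pushed together, flat in the long lane of the bamboo tray, bristles inside and the blue grip sticking out through the notch, so that the notched wall can hold it back by its flange. Then press the orange button, pull the grip out past the first stop to the second stop, and let the button spring out so that it locks. Last, lift the long brush out of the tray about level, some 15 cm above the worktop, and finish while holding it there still, button not pressed; leave the fork and teaspoon in the tray and the glass tumbler where they are.

Things in the scene. Friction and masses are not known exactly. Their poses are not given: they have to be found in the camera images.
- bottle_brush: Telescopic brush lying flat, loose, 0.16 kg in all. +x from grip to bristles, +y the orange button's side, z up; origin under the open rear end of the white sleeve. Sleeve 26 wide, 28 high, x = 0 to 140 mm, axis at z = 14; bristles 27 thick, x = 160 to 240. Pushed together, the grip fills x = -99 to -4, its hanging loop to -116. Balances at x = 40 pushed together, about 0 drawn out.
- flange (a point): Middle of the underside of the rear face (towards the grip) of the blue stop flange round the sleeve, x = 50 mm in bottle_brush. The flange is 40 wide, 34 high, 8 thick; this face comes to bear on the inside of the notched wall.
- brush_tip (a point): Tip of the bristles, on the tool axis.
- grip_end (a point): Middle of the rear end face of the blue grip, on the tool axis, 14 mm above its underside. The grip is 30 wide, 28 high and reaches 95 mm forward from here; its rear 50 mm, with black ribs, are free of the button.
- button_face (a point): Middle of the outer face of the orange button, 30 long, 16 high, on the +y side of the grip, 72 mm ahead of grip_end. It stands 5 mm proud: grip and button measure 35 mm across, 30 with the button fully in.
- telescope (a joint): How far the grip on its 14 mm steel tube is drawn out of the sleeve, m: 0 pushed together, 0.050 first stop, 0.100 second stop and hard end. Moves only while the button is pressed, with about 2.5 N of friction; 1 mm of play at the stops. If the button is let go between stops, its pin catches at the next one: the orange pin then shows in a hole in the sleeve's side, x = 25 mm for the second.
- button (a joint): How far the button is pressed in, m: 0 out, 0.005 fully in; the catch is free from about 0.004. The spring takes 5 N at first and 8.5 N fully in; it springs out by itself when it is let go at a stop.
- tray: Bamboo tray, fixed, 228 long (x), 137 wide (y), walls 38 high, floor 4 thick. Origin: centre of the underside. The long lane for the brush is 56 wide, centred at y = +35.5 mm, 215 long inside, with the notched wall (8 thick) at its -x end. A fork and a teaspoon lie in the other lane (y < 0).
- notch (a point): Middle of the notch at floor height (4 mm above the worktop), on the inner face of the notched wall; axes as the tray's. Open at the top, 31 wide up to 25 mm above the worktop, flared above to about 48. The sleeve passes through it, the flange does not; the grip leaves the tray towards -x.
- tumbler: Clear glass tumbler, 81 in diameter, 103 high, to the right; origin at the centre of its underside. A bystander.
- fork: Fork, 193 x 26 x 15, in the tray's other lane; origin at its middle, underside. A bystander.
- teaspoon: Teaspoon, 130 x 27 x 11, in the tray's other lane; origin at its middle, underside. A bystander.

How it is judged:
On the way, in this order (a step that is already met when the one before it is completed fails the run):
1. the brush, still pushed together, lies flat in the long lane: sleeve in the notch, flange inside the notched wall (value of joint telescope below 0.006 m and x of flange in the frame of notch between -0.003 and 0.03 m and y of flange in the frame of notch between -0.008 and 0.008 m and z of flange in the frame of notch below 0.009 m and angle between the x axis of bottle_brush and the x axis of tray, either way round below 0.12 rad and angle between bottle_brush's own z axis and vertical below 0.15 rad), for 0.2 s.
2. the grip is drawn out to the second stop while the notched wall holds the flange back (value of joint telescope above 0.096 m and x of flange in the frame of notch between -0.004 and 0.03 m and y of flange in the frame of notch between -0.01 and 0.01 m and z of flange in the frame of notch below 0.02 m), for 0.2 s.
At the end, for the whole second after the job is handed in: Brush held still in the air, telescope over 96 mm, button under 1.5 mm, within 0.4 rad of level, bristle tip and grip end over 80 mm and flange over 70 mm above the worktop, not touching the tray; tumbler, fork and teaspoon within 30 mm of their starts (value of joint telescope above 0.096 m and value of joint button below 0.0015 m and height (world z) of each of brush_tip, grip_end above 0.08 m and height (world z) of flange above 0.07 m and angle between bottle_brush's own z axis and vertical below 0.4 rad and contact force between bottle_brush and the fingers above 1 N and contact force between bottle_brush and tray below 0.1 N and linear speed of bottle_brush below 0.03 m/s and distance of each of tumbler, fork, teaspoon from where it was at the start of the episode below 0.03 m); the arm keeps its last pose, push and grip.
It fails at once if the glass tumbler is knocked over (angle between tumbler's own z axis and vertical above 0.5 rad).
It also fails if it takes over 54 s, if anything falls off the work surface, if the arm or the gripper's body presses on something with over 40 N, if the wrist force passes 120 N, or if a joint passes its speed limit or range.

ROBOT

A 6-joint arm with a two-finger parallel gripper is mounted at the origin on a cart in front of the work surface, level with it; the furniture and walls round the work are solid. World frame = base frame: x ahead of the robot, y to its left, z up, the work surface at z = 0. Lengths are in m, angles in rad, forces in N, time in s.
With the tool pointing down it reaches from about 0.35 to 0.85 m from the base axis. Payload 8.1 kg.
Tool frame: the origin (TCP) lies at the very end of the fingers, on their centre line; the grasp point (between the pads) lies 19 mm behind it; z points along the fingers, y is the line along which they close (so a half turn about z gives the same grasp; the last joint's range is limited). The gripper opens to 93 mm and grips with 3 to 60 N. Pads are 15 mm wide; open, the fingers measure 128 mm over their backs; the gripper's body (75 mm by 188 mm) begins 65 mm behind the grasp point.
Start: joints at [-0.085, 0.13, 1.488, -0, 1.523, -0.085], TCP at [0.6, 0, 0.219] pointing down, gripper open.
Joint ranges: [-2.96, 2.96], [-0.89, 2.26], [0.02, 2.5], [-1.34, 4.48], [0, 2.73], [-2.66, 2.66]. Speed limits (rad/s): [2.39, 2.39, 2.79, 3.14, 3.14, 3.14].

INTERFACE

Orientations are given as a rotation vector (axis times angle).
In Python, from plant import read_state, eyes, workorder gives the robot as it stands. The module is installed in compiled form; this text tells all that it offers.
- The arm moves only by the tool play_rows, never from a script. Its argument "targets" is one flat list of numbers, 4 for each row, row after row: the shift along the tool's x, y, z in cm, then the turn about the tool's z in degrees. In form: [dx, dy, dz, roll, dx, dy, dz, roll, ...]. A call has 1 to 8 rows; each row is the pose to reach, as a shift and turn from the pose commanded when the call began, along the tool's axes at that moment; what a row does not reach only later rows make up. A row lasts 1/12 s, in which the tool goes at most 41.7 mm and 7.16 degrees, less where a joint would pass 70% of its speed; a pose out of reach is approached as far as the arm can. A call with a gripper value outside its range is refused whole. "grip" is the finger opening in cm, from 0 to 9.3, set as the call begins (left out, the last holds). The fingers move at their own pace and stop on an object; "grip_force" is the grip in N (left out, the last holds). Time passes only in rows, so rows that repeat a pose let the fingers close. It gives the time, the measured TCP pose, the force, the opening and the grip force at its end, in the units of the state.
- read_state(): the state, without advancing time (a new reading comes with each control period).
- eyes.read_camera(name): name is "scene" or "side" or "wrist"; returns a dict with "image" (384x512x3 uint8, red, green, blue), "vfov" (degrees; the focal length in pixels is half the picture's height over the tangent of half this angle, whatever the lens; pixels are square), "cx", "cy" (the principal point, pixels), "cam_to_world" (4x4, takes a point from camera to world coordinates); the wrist camera has in their place "T_tool_cam" (4x4, takes a point from camera to tool coordinates, whose origin is the TCP and whose axes are the flange's). Camera axes: x right, y up, looking along -z (the intrinsics and any distortion apply to the point x, -y, -z); pixel columns grow to the right and rows downward; lengths in m; the calibration is good to about 2 mm. The wrist camera is an equidistant fisheye: a pixel r from the principal point sees the ray r / f radians off the axis. A picture is of the moment at which its call begins: read the wrist's pose just before it. There is no depth.
- workorder.close_job(): hands the job in; it is judged then, once.
The state is a dict: "t": time; "q": joint angles; "dq": joint speeds; "joint_torque": joint torques, N m; "tool_pos": TCP position; "orientation": TCP orientation; "force": force on the tool from outside, world axes, zero at the start; "wrist_torque": the same for the moment, N m; "opening": finger opening in m; "gripper_force": force on a finger pad.
Only numpy, scipy, OpenCV 4.12 (cv2) and the standard library are available. Lean on these libraries where they do the work, as an engineer would, in place of code of your own. Each camera call takes 0.05 s, during which the arm holds its last target. There are 200 camera calls.

## Working session

There is one attempt and no reset: what is moved stays moved. The work goes in short steps, Python scripts to look and compute and a tool call to move; the robot and the scene stay as the last step left them, time stands still between calls to the robot, and variables do not carry over. Pictures are saved under pics/ and viewed, at most 13 in all, crops included, and the job is handed in when it is done.

Besides the shell and the picture viewer there is one more tool, called after "Request:" as name(argument=value, ...), one argument or row to a line, values as JSON. play_rows: Moves the arm, as the interface text tells. Its arguments: {"type":"object","properties":{"targets":{"type":"array"},"grip":{"type":"number"},"grip_force":{"type":"number"}},"required":["targets"]}

```bash
mkdir -p pics; cat > h.py <<'E'
import numpy as np,cv2
from scipy.spatial.transform import Rotation as R
from plant import read_state,eyes,workorder
def cam(n):
    s=read_state();c=eyes.read_camera(n)
    if n=="wrist":
        T=np.eye(4);T[:3,:3]=R.from_rotvec(s["orientation"]).as_matrix();T[:3,3]=s["tool_pos"]
        c["M"]=T@np.array(c["T_tool_cam"])
    else: c["M"]=np.array(c["cam_to_world"])
    c["fish"]=n=="wrist";c["f"]=192/np.tan(np.radians(c["vfov"])/2)
    return c
def cast(c,u,v,z):
    x=(u-c["cx"])/c["f"];y=(v-c["cy"])/c["f"]
    if c["fish"]:
        r=np.hypot(x,y)+1e-12;d=np.array([x/r*np.sin(r),-y/r*np.sin(r),-np.cos(r)])
    else: d=np.array([x,-y,-1])
    d=c["M"][:3,:3]@d;o=c["M"][:3,3]
    return o+d*(z-o[2])/d[2]
def save(c,n): cv2.imwrite(f"pics/{n}.png",cv2.cvtColor(c["image"],cv2.COLOR_RGB2BGR))
def mask(c,lo,hi):
    h=cv2.cvtColor(c["image"],cv2.COLOR_RGB2HSV);return cv2.inRange(h,np.array(lo),np.array(hi))
E
python3 - <<'E'
from h import *
ims=[]
for n in["scene","side","wrist"]:
    c=cam(n);ims.append(c["image"]);print(n,c["vfov"],c["M"].round(3).tolist(),c.keys())
im=np.vstack([np.hstack(ims[:2]),np.hstack([ims[2],ims[2]*0])])
im=cv2.resize(im,(800,600));cv2.imwrite("pics/a.png",im[...,::-1])
print(read_state())
E
```

```text
scene 50.81734913560855 [[-0.855, 0.271, -0.443, -0.061], [-0.519, -0.477, 0.709, 0.922], [-0.019, 0.836, 0.548, 0.783], [0.0, 0.0, 0.0, 1.0]] dict_keys(['image', 'vfov', 'cx', 'cy', 'cam_to_world', 'M', 'fish', 'f'])
side 56.843425446601145 [[-0.97, 0.138, -0.202, 0.385], [-0.244, -0.61, 0.754, 0.666], [-0.019, 0.78, 0.625, 0.653], [0.0, 0.0, 0.0, 1.0]] dict_keys(['image', 'vfov', 'cx', 'cy', 'cam_to_world', 'M', 'fish', 'f'])
wrist 65.70646984690485 [[1.0, -0.0, 0.002, 0.601], [-0.0, 0.954, 0.3, 0.084], [-0.002, -0.3, 0.954, 0.384], [0.0, 0.0, 0.0, 1.0]] dict_keys(['image', 'vfov', 'cx', 'cy', 'T_tool_cam', 'M', 'fish', 'f'])
{'t': 0.15, 'q': array([-8.53882455e-02,  1.30976683e-01,  1.48897443e+00, -9.34351791e-06,
        1.52298544e+00, -8.53927843e-02]), 'dq': array([ 0.00040404, -0.00233197, -0.00356248, -0.00066022, -0.00091568,
       -0.0012347 ]), 'joint_torque': array([ 8.59073725e-05, -5.60473788e+01, -4.92333663e+01,  7.68201635e-02,
        3.05504061e-02, -1.41810942e-04]), 'tool_pos': array([5.99592694e-01, 6.07232353e-05, 2.17865024e-01]), 'orientation': array([-2.22071315e+00, -2.22072424e+00,  1.37072389e-03]), 'force': array([ 0.04364532, -0.73655649, -1.14598776]), 'wrist_torque': array([ 0.01472431, -0.03690344,  0.04212235]), 'gripper_force': 0.0, 'opening': 0.09288816386740664}
```

View pics/a.png

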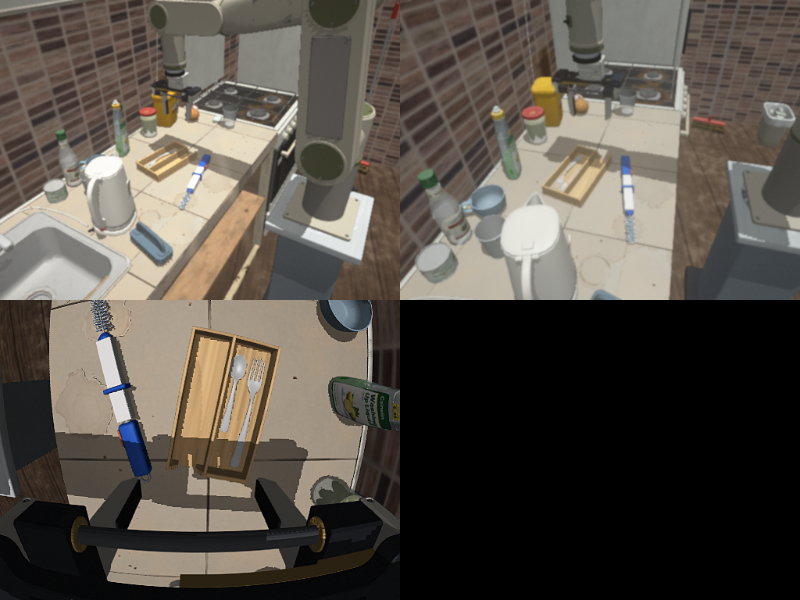

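```bash
python3 - <<'E'
from h import *
c=cam("wrist");cv2.imwrite("pics/b.png",cv2.resize(c["image"][10:250,:380],None,fx=2,fy=2)[...,::-1])
# blue
m=mask(c,(105,120,40),(130,255,255));n,l,s,ct=cv2.connectedComponentsWithStats(m)
for i in range(1,n):
    if s[i,4]>60:
        p=np.argwhere(l==i)[:,::-1].astype(np.float32);r=cv2.minAreaRect(p);print(s[i],r,[cast(c,*q,0.014).round(4).tolist() for q in cv2.boxPoints(r)])
m=mask(c,(0,0,170),(180,40,255));m[:, 180:]=0;n,l,s,ct=cv2.connectedComponentsWithStats(m)
for i in range(1,n):
    if s[i,4]>300:
        p=np.argwhere(l==i)[:,::-1].astype(np.float32);r=cv2.minAreaRect(p);print("w",s[i],[cast(c,*q,0.028).round(4).tolist() for q in cv2.boxPoints(r)])
E
```

```text
[125  41  19  11  98] ((133.12130737304688, 45.26557159423828), (7.901857376098633, 18.437665939331055), 76.75948333740234) [[0.4313, 0.1705, 0.014], [0.457, 0.1729, 0.014], [0.4596, 0.1621, 0.014], [0.434, 0.1596, 0.014]]
[132 107  34  14 195] ((148.0849151611328, 113.04716491699219), (6.730666160583496, 34.20277404785156), 74.05460357666016) [[0.4403, 0.0743, 0.014], [0.4867, 0.0836, 0.014], [0.4889, 0.0751, 0.014], [0.4425, 0.0656, 0.014]]
[ 152  153   42   73 1588] ((173.1499786376953, 189.95001220703125), (71.46746063232422, 25.61444854736328), 71.56504821777344) [[0.4634, 0.0125, 0.014], [0.4979, 0.0224, 0.014], [0.5227, -0.0714, 0.014], [0.4868, -0.0843, 0.014]]
w [ 122   47   33   67 1200] [[0.4343, 0.1574, 0.028], [0.4604, 0.1602, 0.028], [0.4799, 0.0801, 0.028], [0.4542, 0.0758, 0.028]]
w [139 115  29  43 742] [[0.4567, 0.068, 0.028], [0.4817, 0.0729, 0.028], [0.4936, 0.0223, 0.028], [0.4684, 0.0164, 0.028]]
```

View pics/b.png

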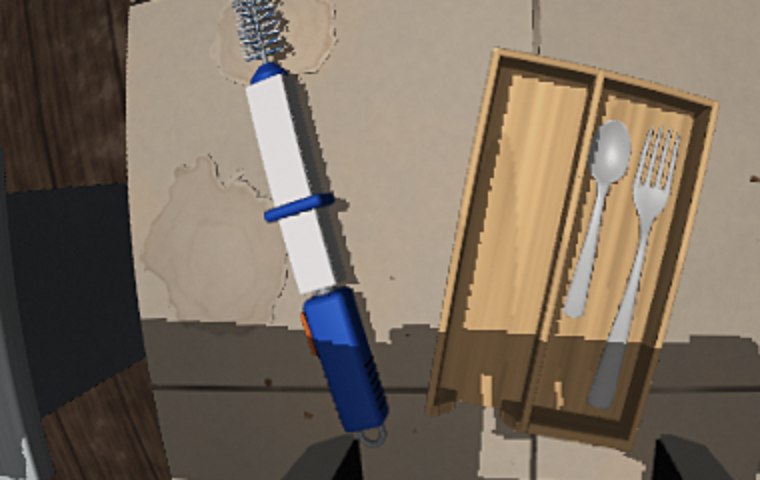

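```bash
python3 - <<'E'
from h import *
c=cam("wrist")
P=[cast(c,10*0+u/2,10+v/2,.038)[:2] for u,v in[(497,50),(717,103),(633,447),(430,411)]]
for p in P:print(p.round(4))
for a,b in((0,1),(1,2),(2,3),(3,0)):
    d=P[b]-P[a];print(np.linalg.norm(d).round(4),np.degrees(np.arctan2(d[1],d[0])).round(2))
print(np.mean(P,0))
E
```

```text
[0.5949 0.1635]
[0.725 0.138]
[ 0.6828 -0.0809]
[ 0.552  -0.0552]
0.1326 -11.05
0.2229 -100.91
0.1333 168.91
0.2228 78.91
[0.63868432 0.04135954]
```

Request:
play_rows(
  targets=[1,-4,0,-7,2,-8,2,-13.6,3.5,-12.2,5,-13.6,3.5,-12.2,9,-13.6,3.5,-12.2,11,-13.6,3.5,-12.2,11,-13.6],
  grip=9.3,
)

```text
t: 0.75
tool_pos: [0.4725, 0.0356, 0.1023]
orientation: [-1.937, -2.463, 0.009]
force: [-0.8, 1.0, -1.4]
opening: 0.0932
gripper_force: 0.0
```

```bash
python3 - <<'E'
from h import *
s=read_state();print(s["tool_pos"],s["orientation"])
c=cam("wrist");save(c,"c")
m=mask(c,(0,0,170),(180,40,255));n,l,s,ct=cv2.connectedComponentsWithStats(m)
for i in range(1,n):
    if s[i,4]>300:
        p=np.argwhere(l==i)[:,::-1].astype(np.float32);r=cv2.minAreaRect(p);print("w",s[i],[cast(c,*q,0.028).round(4).tolist() for q in cv2.boxPoints(r)])
E
```

```text
[0.47247291 0.03556148 0.10229714] [-1.93691866 -2.46305739  0.00934407]
w [ 244   53   33  100 3172] [[0.4551, 0.0758, 0.028], [0.4362, 0.1546, 0.028], [0.4608, 0.1607, 0.028], [0.4805, 0.0821, 0.028]]
w [ 244  164   31   45 1241] [[0.4574, 0.066, 0.028], [0.4815, 0.0719, 0.028], [0.4913, 0.0344, 0.028], [0.4662, 0.0283, 0.028]]
w [425 165  56  96 597] [[0.6516, 0.0177, 0.028], [0.6704, 0.1242, 0.028], [0.6931, 0.1227, 0.028], [0.6745, 0.0121, 0.028]]
```

View pics/c.png

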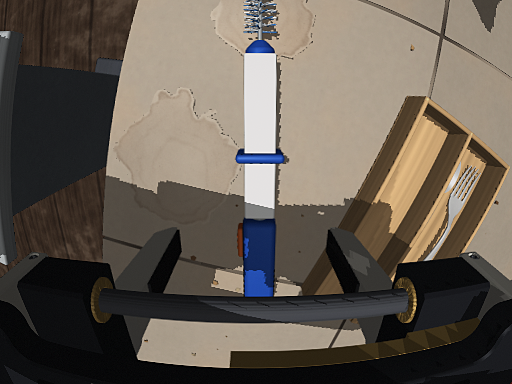

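Request:
play_rows(
  targets=[0,0,0.5,0,0,0,1,0,0,0,1,0],
)

```text
t: 1.05
tool_pos: [0.4794, 0.0348, 0.0998]
orientation: [1.942, 2.467, 0.002]
force: [-0.0, 0.1, -1.0]
opening: 0.0929
gripper_force: 0.0
```

```bash
python3 - <<'E'
from h import *
s=read_state();Rm=R.from_rotvec(s["orientation"]).as_matrix();print(s["tool_pos"],s["dq"].round(3));print(Rm.round(4))
c=cam("wrist")
m=mask(c,(0,0,170),(180,40,255));n,l,st,ct=cv2.connectedComponentsWithStats(m)
for i in range(1,n):
    if st[i,4]>300 and ct[i][0]<300:
        p=np.argwhere(l==i)[:,::-1].astype(np.float32);r=cv2.minAreaRect(p)
        for q in cv2.boxPoints(r): w=cast(c,*q,.028);print(st[i],w.round(4),(Rm.T@(w-s["tool_pos"])).round(4))
E
```

```text
[0.47943045 0.03477675 0.0997536 ] [ 0.001 -0.004  0.002  0.001  0.017 -0.001]
[[-2.348e-01  9.720e-01  2.100e-03]
 [ 9.720e-01  2.348e-01 -1.000e-04]
 [-6.000e-04  2.000e-03 -1.000e+00]]
[ 234   50   33  101 3222] [0.4362 0.154  0.028 ] [ 0.1261 -0.0142  0.0717]
[ 234   50   33  101 3222] [0.4605 0.1598 0.028 ] [0.126  0.0109 0.0717]
[ 234   50   33  101 3222] [0.4799 0.0812 0.028 ] [0.0451 0.0112 0.0718]
[ 234   50   33  101 3222] [0.4547 0.0752 0.028 ] [ 0.0451 -0.0147  0.0717]
[ 234  161   32   46 1286] [0.4567 0.0663 0.028 ] [ 0.036  -0.0149  0.0717]
[ 234  161   32   46 1286] [0.4813 0.0722 0.028 ] [0.036  0.0104 0.0718]
[ 234  161   32   46 1286] [0.4909 0.0344 0.028 ] [-0.003   0.0109  0.0718]
[ 234  161   32   46 1286] [0.4652 0.0282 0.028 ] [-0.003  -0.0156  0.0717]
```

Request:
play_rows(
  targets=[0.1,-0.2,3,0,0.1,-0.2,6,0,0.1,-0.2,8.5,0,0.1,-0.2,9.5,0,0.1,-0.2,9.5,0],
)

```text
t: 1.52
tool_pos: [0.4751, 0.0354, 0.0024]
orientation: [-1.942, -2.467, 0.002]
force: [-0.2, 1.1, 0.4]
opening: 0.0931
gripper_force: 0.0
```

Request:
play_rows(
  targets=[0,0,0,0,0,0,0,0,0,0,0,0,0,0,0,0,0,0,0,0,0,0,0,0,0,0,0,0],
  grip=1,
  grip_force=35,
)

```text
t: 2.1
tool_pos: [0.476, 0.0355, 0.004]
orientation: [1.942, 2.469, 0.0]
force: [0.7, 0.2, -0.0]
opening: 0.0512
gripper_force: 0.0
```

Request:
play_rows(
  targets=[0,0,0,0,0,0,0,0,0,0,0,0,0,0,0,0,0,0,0,0,0,0,0,0,0,0,0,0],
)

```text
t: 2.68
tool_pos: [0.4758, 0.0355, 0.0036]
orientation: [-1.943, -2.469, 0.0]
force: [0.1, 0.6, -0.7]
opening: 0.0256
gripper_force: 35.0
```

Request:
play_rows(
  targets=[0,0,-1,0,0,0,-3,0,0,0,-6,0,0,0,-9,0,0,0,-11,0,0,0,-11,0,0,0,-11,0],
)

```text
t: 3.27
tool_pos: [0.477, 0.0355, 0.1154]
orientation: [1.941, 2.467, 0.003]
force: [0.7, -0.7, -2.5]
opening: 0.0258
gripper_force: 35.0
```

```bash
python3 - <<'E'
from h import *
s=read_state();Rm=R.from_rotvec(s["orientation"]).as_matrix();print(s["tool_pos"],s["opening"],s["gripper_force"],s["force"]);print(Rm.round(4))
c=cam("wrist");save(c,"d")
E
```

```text
[0.47697771 0.03548793 0.11536575] 0.025831269730120936 34.99964414164424 [ 0.70783929 -0.67983636 -2.47373994]
[[-2.352e-01  9.719e-01  3.400e-03]
 [ 9.720e-01  2.352e-01 -1.000e-04]
 [-9.000e-04  3.300e-03 -1.000e+00]]
```

View pics/d.png

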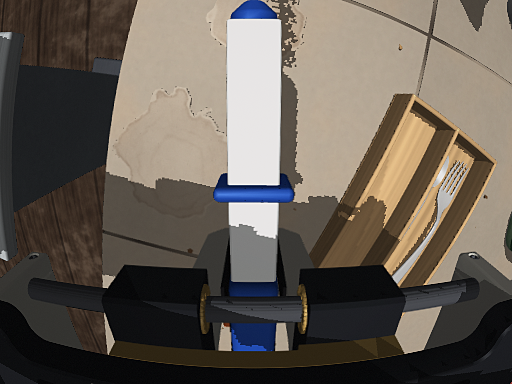

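Request:
play_rows(
  targets=[-2,1,0,4,-5,2.5,0,11,-8,4.5,0,18,-11,6,0,24.6,-13,7.2,0,24.6,-13.66,7.2,0,24.6,-13.66,7.2,0,24.6,-13.66,7.2,0,24.6],
)

```text
t: 3.98
tool_pos: [0.5762, -0.0799, 0.1116]
orientation: [-2.422, -1.996, 0.003]
force: [0.1, 0.7, -1.7]
opening: 0.0257
gripper_force: 35.0
```

Request:
play_rows(
  targets=[0,0,1,0,0,0,2,0,0,0,2,0,0,0,2,0],
)

```text
t: 4.32
tool_pos: [0.5764, -0.0793, 0.092]
orientation: [-2.421, -1.998, 0.003]
force: [0.8, -0.5, -1.4]
opening: 0.0257
gripper_force: 35.0
```

```bash
python3 - <<'E'
from h import *
s=read_state();Rm=R.from_rotvec(s["orientation"]).as_matrix();print(s["tool_pos"],s["dq"].round(3));print(Rm.round(4))
c=cam("wrist");a=c["image"];np.savez("d.npz",im=a,M=c["M"],pos=s["tool_pos"],R=Rm)
c2=cam("side");save(c2,"s")
cv2.imwrite("pics/e.png",np.vstack([cv2.resize(a[:280],(800,437)),cv2.resize(c2["image"][150:220,150:400],(582,163))[:,:582] if 0 else np.zeros((1,800,3),np.uint8)])[...,::-1])
E
```

```text
[ 0.57640175 -0.07929032  0.09201944] [-0.003 -0.011 -0.028 -0.     0.005 -0.002]
[[ 1.898e-01  9.818e-01 -2.900e-03]
 [ 9.818e-01 -1.898e-01  7.000e-04]
 [ 1.000e-04 -3.000e-03 -1.000e+00]]
```

View pics/e.png

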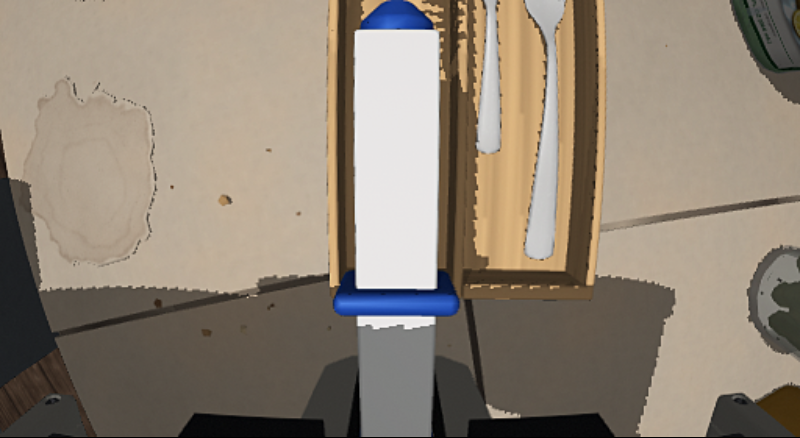

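```bash
python3 - <<'E'
from h import *
d=np.load("d.npz");c=cam("wrist");c["M"]=d["M"];c["image"]=d["im"]
T=lambda u,v,z:(d["R"].T@(cast(c,u,v,z)-d["pos"]))*1000
k=1.5625
for n,u,v in[("L",330,100),("L",331,200),("L",332,270),("R",605,60),("R",600,180),("R",595,270),("botOuter",480,299),("botOuter",590,298)]:
    print(n,T(u/k,v/k,.038)[:2].round(1))
h=cv2.cvtColor(c["image"],cv2.COLOR_RGB2HSV)
for v in (60,120,160): print("row",v,h[v,205:232].tolist() if 0 else [tuple(x) for x in c["image"][v,206:222].tolist()],[tuple(x) for x in c["image"][v,375:390].tolist()])
print("col340",[tuple(x) for x in c["image"][165:196,340].tolist()])
# brush edges at TCP-3.7+28mm height
zt=d["pos"][2]-.0037+.028
for u,v in[(355,60),(440,60),(356,288),(437,288),(397,316)]:print("b",T(u/k,v/k,zt)[:2].round(1))
E
```

```text
L [113.2 -29.8]
L [ 65.2 -30. ]
L [ 30.8 -30.5]
R [140.3 104.7]
R [ 78.4 103. ]
R [ 31.8 104.2]
botOuter [15.9 43.1]
botOuter [ 16.6 103.2]
row 60 [(189, 174, 156), (189, 175, 157), (189, 177, 162), (177, 146, 108), (201, 160, 111), (211, 172, 121), (211, 173, 122), (210, 171, 120), (188, 151, 107), (133, 105, 71), (43, 34, 23), (60, 47, 33), (57, 45, 31), (56, 44, 31), (59, 46, 32), (94, 74, 52)] [(88, 69, 49), (89, 69, 49), (84, 68, 47), (86, 67, 47), (90, 72, 48), (82, 65, 44), (75, 58, 41), (76, 58, 40), (191, 154, 108), (208, 170, 120), (207, 169, 119), (206, 166, 116), (174, 136, 89), (172, 163, 151), (173, 160, 145)]
row 120 [(191, 177, 158), (190, 176, 158), (192, 178, 161), (140, 128, 112), (214, 172, 117), (223, 184, 130), (217, 180, 128), (217, 179, 126), (204, 165, 116), (146, 115, 79), (45, 35, 24), (53, 41, 29), (57, 44, 30), (55, 44, 29), (63, 50, 34), (88, 70, 48)] [(78, 60, 42), (80, 63, 44), (83, 66, 46), (83, 64, 44), (75, 59, 41), (50, 38, 26), (204, 166, 116), (222, 183, 130), (215, 177, 125), (214, 175, 122), (166, 130, 87), (180, 169, 153), (180, 167, 148), (17
[... 399 characters left out ...]
3, 111), (174, 150, 122), (185, 172, 156), (186, 172, 155), (187, 171, 154), (186, 171, 153), (186, 172, 153), (185, 171, 153), (186, 170, 152)]
col340 [(141, 129, 115), (216, 173, 116), (211, 172, 121), (209, 171, 121), (209, 171, 121), (209, 171, 122), (214, 177, 125), (191, 154, 107), (102, 79, 54), (52, 42, 28), (62, 50, 35), (67, 52, 37), (66, 52, 37), (63, 49, 34), (61, 49, 33), (66, 51, 35), (52, 41, 28), (83, 66, 46), (191, 153, 107), (245, 203, 145), (128, 101, 70), (104, 81, 56), (107, 84, 58), (109, 87, 61), (110, 86, 60), (113, 89, 60), (94, 73, 49), (95, 89, 81), (96, 87, 77), (96, 86, 76), (96, 87, 77)]
b [115.3 -11.4]
b [115.4  14.1]
b [ 43.9 -11.8]
b [43.9 14. ]
b [34.5  1.3]
```

Request:
play_rows(
  targets=[-0.3,0,2,0,-0.3,0,4,0,-0.3,0,5,0,-0.3,0,6,0,-0.3,0,6.5,0,-0.3,0,7,0],
)

```text
t: 4.97
tool_pos: [0.5776, -0.0832, 0.0236]
orientation: [2.424, 1.998, 0.0]
force: [0.7, -0.4, -1.4]
opening: 0.0256
gripper_force: 35.0
```

Request:
play_rows(
  targets=[0,0,0.4,0,0,0,0.8,0,0,0,1.2,0,0,0,1.3,0,0,0,1.3,0],
)

```text
t: 5.38
tool_pos: [0.5773, -0.0832, 0.0104]
orientation: [-2.424, -1.998, 0.0]
force: [-0.2, 0.3, -1.6]
opening: 0.0259
gripper_force: 35.0
```

```bash
python3 - <<'E'
from h import *
s=read_state();Rm=R.from_rotvec(s["orientation"]).as_matrix();print(s["tool_pos"],s["force"],s["wrist_torque"]);print(Rm.round(4))
c=cam("wrist");a=c["image"];c2=cam("side")
cv2.imwrite("pics/f.png",np.vstack([cv2.resize(a[:,:],(512,384)),cv2.resize(c2["image"][180:270,180:340],(512,216))])[...,::-1])
E
```

```text
[ 0.57728759 -0.08323674  0.0104384 ] [-0.20926105  0.2760284  -1.5933812 ] [-0.02896272  0.01370801  0.00684637]
[[ 1.908e-01  9.816e-01 -2.000e-04]
 [ 9.816e-01 -1.908e-01  1.000e-04]
 [ 0.000e+00 -2.000e-04 -1.000e+00]]
```

View pics/f.png

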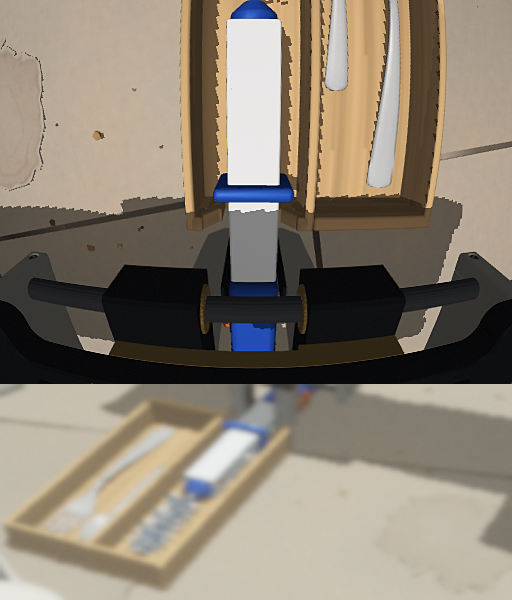

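Request:
play_rows(
  targets=[0,0,0.2,0,0,0,0.25,0,0,0,0.25,0],
)

```text
t: 5.73
tool_pos: [0.5774, -0.0833, 0.0081]
orientation: [2.424, 1.998, 0.0]
force: [0.0, -0.7, -1.9]
opening: 0.0261
gripper_force: 35.0
```

Request:
play_rows(
  targets=[0,0,0,0,0,0,0,0,0,0,0,0,0,0,0,0,0,0,0,0,0,0,0,0,0,0,0,0,0,0,0,0],
  grip=6,
)

```text
t: 6.4
tool_pos: [0.5774, -0.0832, 0.0081]
orientation: [-2.424, -1.998, -0.0]
force: [0.0, -0.2, 0.2]
opening: 0.0602
gripper_force: 0.0
```

```bash
python3 - <<'E'
from h import *
s=read_state();print(s["tool_pos"],s["force"],s["opening"])
c=cam("wrist");np.savez("g.npz",im=c["image"],M=c["M"]);a=c["image"]
cv2.imwrite("pics/g.png",cv2.resize(a[130:384,130:400],None,fx=2,fy=2)[...,::-1])
E
```

```text
[ 0.57735295 -0.08324826  0.00813684] [ 0.03935867 -0.19933334  0.18370555] 0.060162337021990246
```

View pics/g.png

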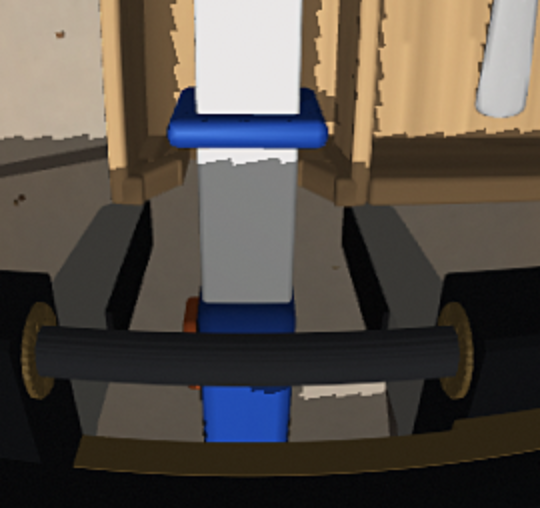

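Request:
play_rows(
  targets=[-2,0,0.2,0,-4.2,0,0.4,0,-4.2,0,0.4,0,-4.2,0,0.4,0],
)

```text
t: 6.78
tool_pos: [0.5691, -0.1252, 0.004]
orientation: [-2.426, -1.996, 0.0]
force: [-0.5, 0.4, 0.4]
opening: 0.0601
gripper_force: 0.0
```

Request:
play_rows(
  targets=[0,0,0,0,0,0,0,0,0,0,0,0,0,0,0,0,0,0,0,0,0,0,0,0,0,0,0,0,0,0,0,0],
  grip=2,
  grip_force=35,
)

```text
t: 7.45
tool_pos: [0.5694, -0.1243, 0.0042]
orientation: [-2.424, -1.998, -0.0]
force: [0.4, 1.0, 0.4]
opening: 0.0298
gripper_force: 34.7
```

Request:
play_rows(
  targets=[-0.3,0,0,0,-0.6,0,0,0,-1,0,0,0,-1.5,0,0,0,-1.5,0,0,0,-1.5,0,0,0],
)

```text
t: 7.95
tool_pos: [0.5662, -0.1399, 0.004]
orientation: [2.425, 1.997, -0.001]
force: [-0.2, -0.2, -0.2]
opening: 0.0299
gripper_force: 34.7
```

```bash
python3 - <<'E'
from h import *
s=read_state();print(s["tool_pos"],s["force"],s["opening"])
c=cam("wrist");c2=cam("side");a=c["image"]
cv2.imwrite("pics/i.png",np.vstack([cv2.resize(a[100:384,130:400],(540,568))])[...,::-1])
E
```

```text
[ 0.5662113  -0.13994023  0.00400821] [-0.20194697 -0.22095156 -0.16287684] 0.029875422124468424
```

View pics/i.png

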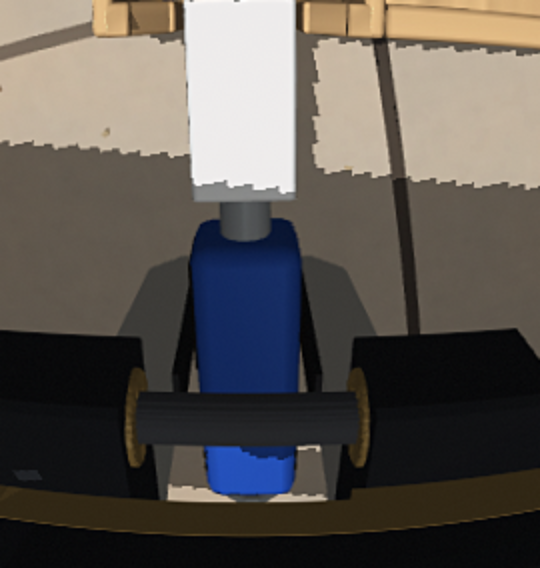

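Request:
play_rows(
  targets=[-1,0,0,0,-2,0,0,0,-3,0,0,0,-4,0,0,0,-5,0,0,0,-6,0,0,0,-7,0,0,0,-7,0,0,0],
)

```text
t: 8.72
tool_pos: [0.5526, -0.2104, 0.0042]
orientation: [2.425, 1.996, -0.001]
force: [0.3, -0.1, -1.1]
opening: 0.0298
gripper_force: 34.9
```

Request:
play_rows(
  targets=[-0.5,0,0,0,-1,0,0,0,-1.5,0,0,0,-1.5,0,0,0],
)

```text
t: 9.05
tool_pos: [0.5503, -0.2236, 0.0043]
orientation: [2.424, 1.998, -0.0]
force: [0.2, -0.1, -2.3]
opening: 0.0295
gripper_force: 34.9
```

Request:
play_rows(
  targets=[-0.25,0,0,0,-0.5,0,0,0,-0.5,0,0,0],
)

```text
t: 9.3
tool_pos: [0.5494, -0.2278, 0.0042]
orientation: [2.424, 1.998, 0.0]
force: [1.1, 1.5, -1.7]
opening: 0.0299
gripper_force: 34.9
```

Request:
play_rows(
  targets=[-0.25,0,0,0,-0.25,0,0,0,-0.25,0,0,0],
)

```text
t: 9.55
tool_pos: [0.5488, -0.2297, 0.004]
orientation: [-2.424, -1.998, -0.0]
force: [1.6, 4.5, -1.4]
opening: 0.0298
gripper_force: 34.9
```

Request:
play_rows(
  targets=[-0.2,0,0,0,-0.4,0,0,0,-0.4,0,0,0],
)

```text
t: 9.8
tool_pos: [0.5482, -0.2301, 0.0036]
orientation: [-2.42, -1.996, -0.005]
force: [3.2, 19.4, 0.9]
opening: 0.03
gripper_force: 35.0
```

Request:
play_rows(
  targets=[0.2,0,0,0,0.2,0,0,0,0.2,0,0,0],
)

```text
t: 10.05
tool_pos: [0.5483, -0.2299, 0.0037]
orientation: [-2.421, -1.997, -0.002]
force: [1.2, 10.1, -0.5]
opening: 0.0298
gripper_force: 35.0
```

Request:
play_rows(
  targets=[0,0,0,0,0,0,0,0,0,0,0,0,0,0,0,0,0,0,0,0,0,0,0,0,0,0,0,0,0,0,0,0],
  grip=6,
)

```text
t: 10.72
tool_pos: [0.5485, -0.2322, 0.0042]
orientation: [2.424, 1.998, -0.0]
force: [-0.4, -0.4, -0.4]
opening: 0.0599
gripper_force: 0.0
```

```bash
python3 - <<'E'
from h import *
s=read_state();print(s["tool_pos"],s["force"],s["opening"])
c=cam("wrist");a=c["image"]
cv2.imwrite("pics/j.png",cv2.resize(a[:384,130:400],None,fx=1.5,fy=1.5)[...,::-1])
E
```

```text
[ 0.54846725 -0.23218774  0.00421526] [-0.36627109 -0.38813935 -0.39178453] 0.059861830484940884
```

View pics/j.png

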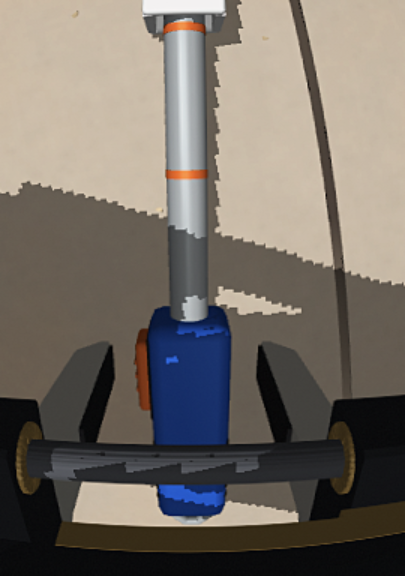

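Request:
play_rows(
  targets=[2,0,-0.3,0,5,0,-0.3,0,8,0,-0.3,0,11,0,-0.3,0,13,0,-0.3,0,13.9,0,-0.3,0,13.9,0,-0.3,0,13.9,0,-0.3,0],
)

```text
t: 11.43
tool_pos: [0.575, -0.0959, 0.0071]
orientation: [2.423, 1.999, -0.001]
force: [0.1, 0.0, -0.0]
opening: 0.06
gripper_force: 0.0
```

```bash
python3 - <<'E'
from h import *
s=read_state();print(s["tool_pos"],s["force"],s["opening"])
c=cam("wrist");a=c["image"]
cv2.imwrite("pics/k.png",cv2.resize(a[:384,130:400],None,fx=1.5,fy=1.5)[...,::-1])
E
```

```text
[ 0.57495981 -0.09589571  0.00713909] [ 0.05162099  0.00694383 -0.00923377] 0.06000694637601178
```

View pics/k.png

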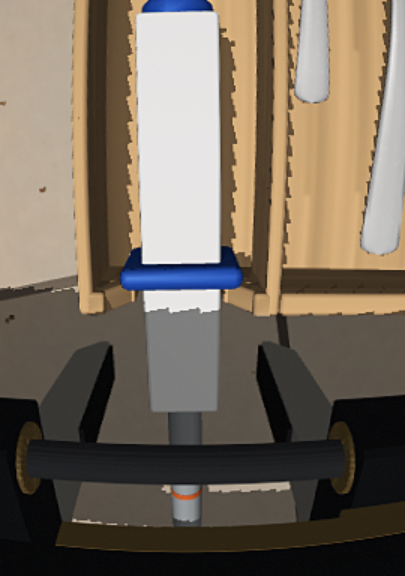

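Request:
play_rows(
  targets=[0,0,0,0,0,0,0,0,0,0,0,0,0,0,0,0,0,0,0,0,0,0,0,0,0,0,0,0,0,0,0,0],
  grip=1,
  grip_force=40,
)

```text
t: 12.15
tool_pos: [0.5749, -0.0957, 0.0071]
orientation: [2.424, 1.998, -0.0]
force: [-0.0, -2.4, -0.4]
opening: 0.0255
gripper_force: 40.0
```

Request:
play_rows(
  targets=[0,0,-0.3,0,0,0,-1,0,0,0,-2,0,0,0,-3.5,0,0,0,-5,0,0,0,-7,0,0,0,-9,0,0,0,-11,0],
)

```text
t: 12.82
tool_pos: [0.5751, -0.0954, 0.1192]
orientation: [2.424, 1.998, 0.001]
force: [1.2, -0.5, -1.8]
opening: 0.0255
gripper_force: 40.0
```

Request:
play_rows(
  targets=[0,0,-1,0,0,0,-2.5,0,0,0,-4,0,0,0,-4,0,0,0,-4,0,0,0,-4,0,0,0,-4,0,0,0,-4,0],
)

```text
t: 13.48
tool_pos: [0.5742, -0.0953, 0.1557]
orientation: [-2.423, -1.997, 0.002]
force: [-0.3, 0.7, -1.0]
opening: 0.0257
gripper_force: 40.0
```

```bash
python3 - <<'E'
from h import *
s=read_state();print(s["tool_pos"],s["force"],s["opening"],s["gripper_force"],s["dq"].round(3))
c=cam("wrist");a=c["image"];c2=cam("side")
cv2.imwrite("pics/l.png",np.hstack([cv2.resize(a,(400,300)),cv2.resize(c2["image"][40:270,120:420],(391,300))])[...,::-1])
E
```

```text
[ 0.57417333 -0.09531336  0.15566894] [-0.2778844   0.66174302 -0.96214773] 0.025701753846783047 39.999391715973616 [ 0.    -0.001 -0.006  0.     0.001 -0.001]
```

View pics/l.png

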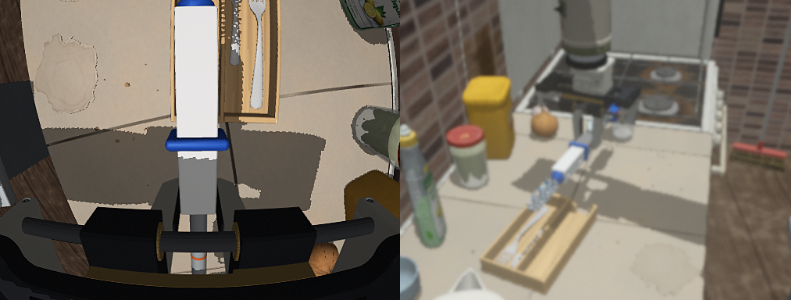

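The long brush is held level at about 15 cm, clear of the tray. The fork and teaspoon are still in the tray, and the tumbler (upper right) is still standing.

```bash
python3 -c "
from plant import workorder;print(workorder.close_job())"
```

```text
the job is handed in; nothing more can be done
None
```

The brush is drawn out to the second stop with the button sprung out, and held still and level about 15 cm above the worktop; the job is handed in, with no verdict returned.

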